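Stack two clutch plates on a splined hub with opposite tabs

ROBOT

A 6-joint arm with a two-finger parallel gripper is mounted at the origin on a cart in front of the work surface, level with it; the furniture and walls round the work are solid. World frame = base frame: x ahead of the robot, y to its left, z up, the work surface at z = 0. Lengths are in m, angles in degrees, forces in N, time in s.
With the tool pointing down it reaches from about 0.325 to 1 m from the base axis. Payload 5.1 kg.
Tool frame: the origin (TCP) lies at the centre of the arm's flange, where the gripper is bolted on; the fingertips stand 173 mm ahead of it and the grasp point (between the pads) lies env.tcp_to_grasp ahead of it (env.tcp_to_grasp is the distance from the TCP to the grasp point, in m); z points along the fingers, y is the line along which they close (so a half turn about z gives the same grasp; the last joint's range is limited). The gripper opens to 85 mm and grips with 20 to 120 N. Pads are 22 mm wide; open, the fingers measure 114 mm over their backs; the gripper's body (76 mm by 85 mm) begins 54 mm behind the grasp point. The pads swing forward as they close: fully open they stand 13 mm farther back than shut.
Start: joints at [-73.488, 7.093, 94.555, -0, 78.352, -4.733], TCP at [0.236, -0.606, 0.405] pointing down, gripper open.
Joint ranges: [-149.61, 149.61], [-58.7, 133.49], [1.44, 155.28], [-77.14, 257.14], [18.33, 153.61], [-166.67, 166.67]. Speed limits (degrees/s): [147.25, 147.25, 180, 180, 180, 180].

INTERFACE

Orientations are given as a 3x3 rotation matrix whose columns are the frame's x, y, z axes.
In Python, from cell import readout, camera, env gives the robot as it stands.
- The arm moves only by the shell command python3 -m jog 'ROWS' [FORCE]. ROWS is JSON, a list that holds one entry, the list of rows, each a list of 5 numbers: the opening, from 0 (shut) to 1 (fully open), then the shift along the tool's x, y, z in m, then the turn about the tool's z in degrees. A call has 1 to 5 rows; each row is the pose to reach, as a shift and turn from the pose commanded when the call began, along the tool's axes at that moment; what a row does not reach only later rows make up. A row lasts 1/10 s, in which the tool goes at most 50 mm and 8.59 degrees, less where a joint would pass 70% of its speed; a pose out of reach is approached as far as the arm can. A call with a gripper value outside its range is refused whole. The fingers move at their own pace and stop on an object; FORCE is the grip in N (left out, the last holds). Time passes only in rows, so rows that repeat a pose let the fingers close. It gives the time, the measured TCP pose, the force, the opening and the grip force at its end, in the units of the state.
- readout.state(): the state, without advancing time (a new reading comes with each control period).
- camera(name): name is "side" or "top" or "wrist"; returns a dict with "image" (400x640x3 uint8, red, green, blue), "fx", "fy", "cx", "cy" (pixels), "D" ([k1, k2, p1, p2, k3] as OpenCV has them; the pictures are not rectified), "position" and "rotation" of the camera in the world. Camera axes: x right, y down, z forward; pixel columns grow to the right and rows downward; lengths in m; the calibration is good to about 2 mm. A picture is of the moment at which its call begins. There is no depth.
- env.finish_job(): hands the job in; it is judged then, once.
The state is a dict: "time_s": time; "joint_positions": joint angles; "qd": joint speeds; "joint_torque": joint torques, N m; "ee_pos": TCP position; "ee_rot": TCP orientation; "force": force on the tool from outside, world axes, zero at the start; "torque": the same for the moment, N m; "finger_gap": opening from 0.0 (shut) to 1.0 (fully open); "gripper_force": force on a finger pad.
Only numpy, scipy, OpenCV 4.12 (cv2) and the standard library are available. Lean on these libraries where they do the work, as an engineer would, in place of code of your own. Each camera call takes 0.05 s, during which the arm holds its last target. There are 200 camera calls.

TASK

Build up the little clutch pack for the lap drive: fit the thick clutch disc over the splined hub first, with its tab pointing towards the post of the fixture as nearly as the splines let it, then the thin separator plate on top of it with its tab pointing the opposite way, away from the post. Feel for the splines gently, never forcing a plate down on them, until each plate is fully home and flat, let go of it, and leave the nut, the gem box and the whetstone where they are.

Things in the scene. Friction and masses are not known exactly. Their poses are not given: they have to be found in the camera images.
- clutch_base: Fixture fixed to the bench: aluminium plate 136 x 80 x 8 mm. Origin at bench level on the upright axis of the hub; x points from the hub to the post, z up. A round shoulder 40 mm across, its flat top at z = 34 mm, carries the pack; the splined steel hub rises from it to z = 65 mm. This pose does NOT tell the angle at which the hub's ribs stand: that must be seen or felt.
- rib_top (a point): On the hub's axis at the height of the rib tops, z = 54 mm. Hub: core 24 mm across, six straight ribs 60 degrees apart, 5 mm wide, out to 17 mm radius, z = 34 to 54 mm; plain core to 58, then tapering to 14 mm across at 65 mm. It sits on a stiff bearing: stays put when a plate rubs lightly on its rib tops, turns against 0.25 N m if a meshed plate is twisted.
- post_top (a point): Centre of the top of the post, a plain upright steel pin 12 mm across on the base plate, 70 mm from the hub axis along the base's +x, its top at z = 22 mm, below the seat of the pack.
- clutch_disc: Loose steel clutch disc, the thick plate: 10 mm thick, 0.12 kg, a ring 50 mm across; flat ears at +y and -y (54 mm over their faces, 28 mm long) to grip across; one solid square tab 18 mm wide along +x, to 48 mm from the centre. Inside, six teeth with 27 mm between opposite tips. Origin: centre of the underside, z up as it lies. Home: origin 34 mm above the base's.
- separator_plate: Loose steel separator plate, the thin one: 7 mm thick, 0.09 kg, same ring, ears (54 mm over the faces at +y and -y) and teeth as the disc, but its tab along +x, to 48 mm from the centre, is a fork of two prongs 6 mm wide, 6 mm apart. Origin: centre of the underside, z up as it lies. Home, on top of the disc: origin 44 mm above the base's.
- clutch_disc_tab (a point): Point in the clutch disc's tab, 40 mm from the disc's centre along its +x, at half thickness. The gaps between the teeth lie at 0, 60, 120 ... degrees from the tab, in both plates, and slide over the hub's ribs with about 6 degrees of play either way.
- separator_plate_tab (a point): Point in the slot of the separator plate's forked tab, 40 mm from its centre along its +x, at half thickness.
- nut: Bystander: loose steel hexagon nut, 24 x 27 x 13 mm, lying on the bench; origin at the centre of its underside.
- gem_box: Bystander: small clear round box with a dark inside, 44 mm across, 20 mm high; origin at the centre of its underside.
- whetstone: Bystander: two-layer whetstone block 34 x 90 x 21 mm lying flat, long along its y; origin at the centre of its underside.
There are look-alikes about, which are no part of the job. What is shaped like the clutch_disc but yellow is not meant.

How it is judged (in metres and radians):
On the way, in this order (a step that is already met when the one before it is completed fails the run):
1. the clutch disc is home on the shoulder, its tab on the post's side (horizontal distance between clutch_disc and clutch_base below 0.003 m and z of clutch_disc in the frame of clutch_base between 0.032 and 0.036 m and angle between clutch_disc's own z axis and vertical below 0.08 rad and x of clutch_disc_tab in the frame of clutch_base above 0.028 m), for 0.2 s.
2. the separator plate is home on the disc, its tab opposite to the disc's, away from the post (all of step 1 and horizontal distance between separator_plate and clutch_base below 0.003 m and z of separator_plate in the frame of clutch_base between 0.042 and 0.046 m and angle between separator_plate's own z axis and vertical below 0.08 rad and x of separator_plate_tab in the frame of clutch_base below -0.028 m and horizontal distance between clutch_disc_tab and separator_plate_tab above 0.074 m), for 0.2 s.
At the end, for the whole second after the job is handed in: Disc flat on the shoulder, separator flat on the disc: heights within 2 mm, centres within 3 mm of the hub axis, tilt under 0.08 rad; disc tab within 45 degrees of the direction to the post, separator tab opposite to it (tab points over 74 mm apart); at rest (all of step 2 and linear speed of each of clutch_disc, separator_plate below 0.02 m/s); the robot touches nothing.
It fails at once if a plate is pressed against the hub, the fixture or the other plate with more than 25 N (contact force between any of clutch_disc, separator_plate and clutch_base above 25 N or contact force between separator_plate and clutch_disc above 25 N).
It fails at once if the nut, the gem box or the whetstone is moved more than 25 mm (distance of any of nut, gem_box, whetstone from where it was at the start of the episode above 0.025 m).
It also fails if it takes over 72 s, if anything falls off the work surface, if the arm or the gripper's body presses on something with over 40 N, if the wrist force passes 120 N, or if a joint passes its speed limit or range.

## Working session

There is one attempt and no reset: what is moved stays moved. The work goes in short steps, Python scripts to look and compute and a shell command to move; the robot and the scene stay as the last step left them, time stands still between calls to the robot, and variables do not carry over. Pictures are saved under pics/ and viewed, at most 13 in all, crops included, and the job is handed in when it is done.

```bash
ls; mkdir -p pics; python3 - <<'E'
from cell import readout,camera,env
import cv2,json
s=readout.state();print({k:s[k] for k in('time_s','ee_pos','ee_rot','finger_gap','force')},env.tcp_to_grasp)
for n in('top','side','wrist'):
    c=camera(n);cv2.imwrite(f'pics/{n}0.png',c['image'][:,:,::-1]);print(n,{k:(v.tolist() if hasattr(v,'tolist') else v) for k,v in c.items() if k!='image'})
E
```

```text
pics
{'time_s': 0.0, 'ee_pos': array([ 0.23545   , -0.60559503,  0.4034736 ]), 'ee_rot': array([[ 9.32025193e-01,  3.62392926e-01, -6.37316789e-04],
       [ 3.62393471e-01, -9.32023192e-01,  1.93452293e-03],
       [ 1.07063397e-04, -2.03398355e-03, -9.99997926e-01]]), 'finger_gap': 1.0024722783984292, 'force': array([0.67540124, 0.68203644, 0.17508425])} 0.1547
top {'fx': 458.7317731674777, 'fy': 458.7317731674777, 'cx': 330.158963452905, 'cy': 198.3021430728663, 'D': [0.03067576145689752, 0.0, 0.0, 0.0, 0.0], 'position': [0.3334250766559986, -0.15012726025611886, 1.158956155205276], 'rotation': [[-0.016884808776241232, -0.9829082415199984, 0.18332018979003506], [-0.9997033941076963, 0.013377711602129897, -0.020350937124435493], [0.017550699192404113, -0.18360943762332846, -0.9828425852462352]]}
side {'fx': 408.1224249527485, 'fy': 408.1224249527485, 'cx': 318.29764393253237, 'cy': 188.84322929522142, 'D': [-0.032480247252162836, 0.0, 0.0, 0.0, 0.0], 'position': [0.5045678489524487, -0.9955181259285718, 0.6571395521577308], 'rotation': [[0.9998048629698448, 0.008448642420978725, 0.017856551265353328], [-0.009601150681120931, -0.5821576887285826, 0.8130192146313597], [0.01726423723910685, -0.8130320079157013, -0.5819629715171875]]}
wrist {'fx': 287.35842423918626, 'fy': 287.35842423918626, 'cx': 314.85945917258823, 'cy': 203.0994279583571, 'D': [-0.027248809965489076, 0.0, 0.0, 0.0, 0.0], 'position': [0.31403072601524457, -0.575636789066666, 0.3731440292263715], 'rotation': [[0.3621865151554747, -0.8821778063788718, -0.30097050714662066], [-0.9321037496527095, -0.3434361321202571, -0.11504009317466382], [-0.0018783298142616288, 0.3222017086963355, -0.94666917705726]]}
```

View pics/top0.png

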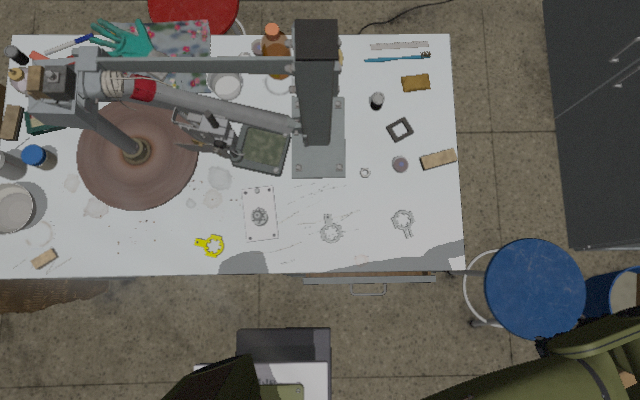

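The top view shows the fixture near (260,213), plates near (331,228) and (403,221), the yellow decoy at (210,244), the nut at (365,173), the gem box at (400,164) and the whetstone at (438,159). I'll enlarge the work area.

```bash
cat > h.py <<'E'
import numpy as np,cv2
from cell import readout,camera,env
def ray(c,u,v,z):
    K=np.array([[c['fx'],0,c['cx']],[0,c['fy'],c['cy']],[0,0,1.]])
    p=cv2.undistortPoints(np.array([[[u,v]]],float),K,np.array(c['D']))[0,0]
    d=np.array(c['rotation'])@[p[0],p[1],1];o=np.array(c['position'])
    return (o+d*(z-o[2])/d[2])[:3]
def proj(c,P):
    K=np.array([[c['fx'],0,c['cx']],[0,c['fy'],c['cy']],[0,0,1.]])
    R=np.array(c['rotation']).T
    return cv2.projectPoints(np.atleast_2d(np.array(P,float)),cv2.Rodrigues(R)[0],-R@np.array(c['position']),K,np.array(c['D']))[0][:,0]
E
python3 - <<'E'
import cv2
a=cv2.imread('pics/top0.png')[150:270,235:475]
b=cv2.imread('pics/side0.png')
cv2.imwrite('pics/tc.png',cv2.resize(a[20:,:200],(800,400),interpolation=cv2.INTER_CUBIC))
E
```

```text
(no output)
```

View pics/tc.png

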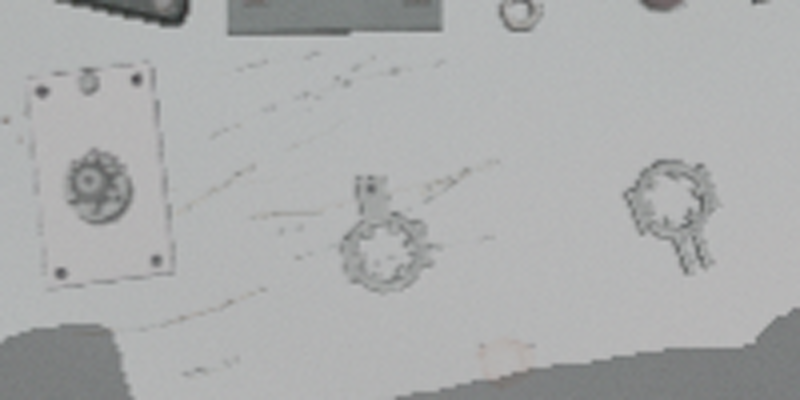

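View pics/side0.png

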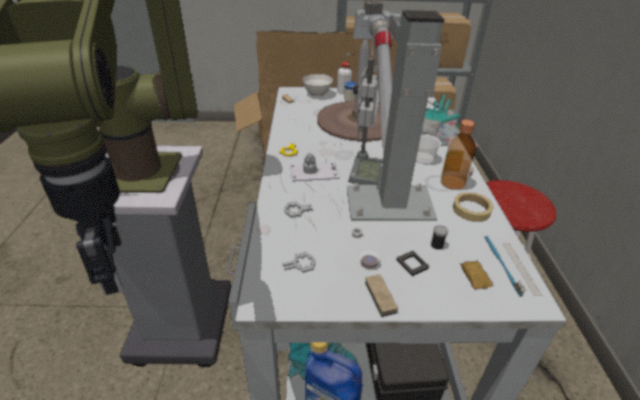

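Crop: post (257,190.5), hub tip about (257.5,215); solid-tab disc centre (331,232.5), tab tip (328,214.5); forked plate centre (403,220), tab tip (409,237.5).

```bash
python3 - <<'E'
from h import *
np.set_printoptions(precision=4,suppress=True)
c=camera('top')
f=lambda x,y:(235+x/4,170+y/4)
def P(n,x,y,z): 
    p=ray(c,*f(x,y),z);print(n,p);return p
P('post',88,82,.022);P('hub',90,180,.065);P('should',100,187,.034)
cs=[P('pl',*a,.008) for a in((30,77),(152,63),(173,271),(48,288))];print(np.mean(cs,0))
for n,a,b,z in(('disc',(385,251),(371,178),.01),('sep',(672,200),(697,270),.007)):
    p=P(n,*a,z);q=P('tab',*b,z);d=q-p;print(np.degrees(np.arctan2(d[1],d[0])),np.hypot(*d[:2]))
P('nut',520,10,.013);P('column corner',228,35,0.01);P('column corner',442,32,0.01);P('gem',660,0,.02)
E
```

```text
post [0.568  0.0104 0.022 ]
hub [0.4991 0.0024 0.065 ]
should [0.4993 0.0005 0.034 ]
pl [0.5746 0.0492 0.008 ]
pl [ 0.5828 -0.0282  0.008 ]
pl [ 0.4493 -0.0422  0.008 ]
pl [0.4399 0.0356 0.008 ]
[0.5117 0.0036 0.008 ]
disc [ 0.4596 -0.1752  0.01  ]
tab [ 0.5061 -0.1671  0.01  ]
9.83872849965712 0.047153219270069505
sep [ 0.4898 -0.3579  0.007 ]
tab [ 0.4451 -0.3716  0.007 ]
-162.95444750587822 0.046702846928859156
nut [ 0.6134 -0.2646  0.013 ]
column corner [ 0.6001 -0.0769  0.01  ]
column corner [ 0.6003 -0.2143  0.01  ]
gem [ 0.6171 -0.3538  0.02  ]
```

```bash
python3 -m jog '[[[1,0.036,-0.032,0.005,2],[1,0.072,-0.064,0.01,4],[1,0.108,-0.096,0.015,6],[1,0.144,-0.128,0.02,8],[1,0.180,-0.160,0.025,11]]]' 30
python3 - <<'E'
from h import *
s=readout.state();R=s['ee_rot'];print(s['ee_pos'],np.degrees(np.arctan2(R[1,0],R[0,0])));print(R.T@(np.array([.46,-.175,.33])-s['ee_pos']))
E
```

```text
time_s: 0.7
ee_pos: [0.3457, -0.3897, 0.3793]
ee_rot: [[0.984, 0.175, 0.0], [0.175, -0.984, 0.0], [0.0, -0.0, -1.0]]
force: [0.6, -0.2, 0.4]
finger_gap: 1.0
gripper_force: 0.0
[ 0.34568546 -0.38967425  0.37933074] 10.103428478346652
[ 0.15019349 -0.19128657  0.04937341]
```

```bash
python3 -m jog '[[[1,0.03,-0.038,0.01,0],[1,0.06,-0.076,0.02,0],[1,0.09,-0.114,0.03,0],[1,0.12,-0.152,0.04,0],[1,0.150,-0.191,0.049,0]]]'
python3 -m jog '[[[1,0,0,0,0],[1,0,0,0,0]]]'
cat > look.py <<'E'
import sys
from h import *
import pickle
c=camera('wrist');s=readout.state()
pickle.dump((c,s),open(sys.argv[1]+'.pkl','wb'))
cv2.imwrite(f'pics/{sys.argv[1]}.png',c['image'][:,:,::-1]);print(s['time_s'],s['ee_pos'])
E
python3 look.py w1
```

```text
time_s: 1.2
ee_pos: [0.4593, -0.1749, 0.3303]
ee_rot: [[0.984, 0.178, 0.0], [0.178, -0.984, -0.0], [0.0, 0.0, -1.0]]
force: [-0.2, -1.2, -0.2]
finger_gap: 0.999
gripper_force: 0.0
time_s: 1.4
ee_pos: [0.4592, -0.1757, 0.3303]
ee_rot: [[0.984, 0.181, -0.001], [0.181, -0.984, 0.0], [-0.001, -0.0, -1.0]]
force: [0.3, -0.7, -0.4]
finger_gap: 1.0
gripper_force: 0.0
1.45 [ 0.45895867 -0.1767321   0.33074165]
```

View pics/w1.png

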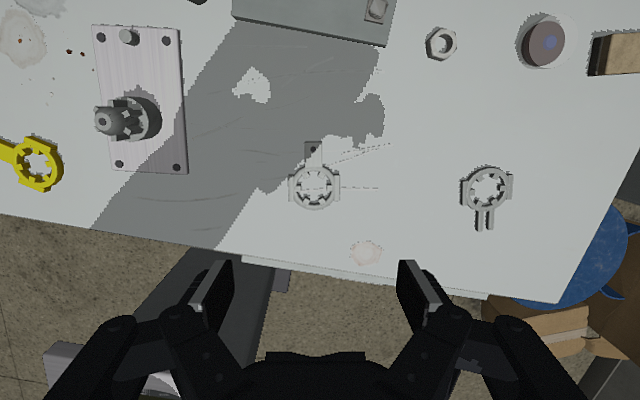

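Disc at (315,187), its tab up at (313,145); fixture hub at (120,120); forked plate at (487,188). I'll make metric top-down panels.

```bash
cat > panel.py <<'E'
from h import *
def panel(c,x0,y0,z,half=.06,N=390,yaw=0):
    # up = +x rotated by yaw, left = +y
    g=np.linspace(half,-half,N);X,Y=np.meshgrid(g,g,indexing='ij');a=np.radians(yaw)
    P=np.stack([x0+np.cos(a)*X-np.sin(a)*Y,y0+np.sin(a)*X+np.cos(a)*Y,np.full_like(X,z)],-1).reshape(-1,3)
    uv=proj(c,P).astype(np.float32).reshape(N,N,2)
    im=cv2.remap(c['image'],uv[...,0],uv[...,1],cv2.INTER_CUBIC)[:,:,::-1].copy()
    for k in range(-5,6):
        i=int(N/2-k*.01/half*N/2);L=8 if k else 390
        cv2.line(im,(0,i),(L,i),(0,0,255),1);cv2.line(im,(i,0),(i,L),(0,0,255),1)
    return im
E
python3 - <<'E'
from panel import *
import pickle
c,s=pickle.load(open('w1.pkl','rb'))
a=panel(c,.460,-.175,.01,yaw=10);b=panel(c,.499,.001,.054)
cv2.imwrite('pics/p1.png',np.hstack([a,b]))
E
```

```text
(no output)
```

View pics/p1.png

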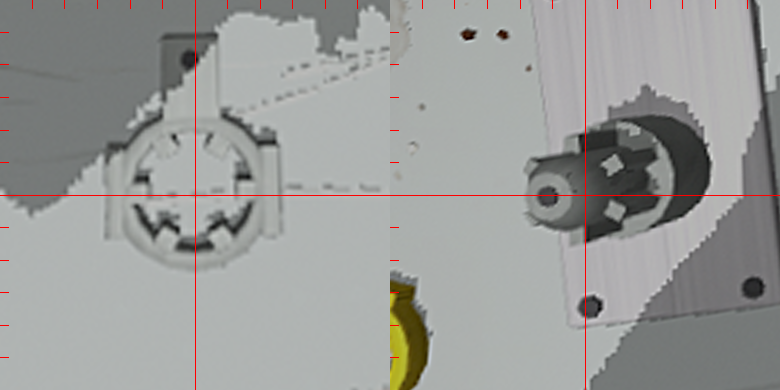

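```bash
python3 -m jog '[[[0.9,0.001,-0.001,0.035,-0.5],[0.78,0.002,-0.002,0.07,-0.5],[0.78,0.002,-0.002,0.1,-0.5],[0.78,0.002,-0.002,0.11,-0.5],[0.78,0.002,-0.002,0.11,-0.5]]]' 40
python3 - <<'E'
from panel import *
import pickle
c=camera('wrist');s=readout.state();R=s['ee_rot'];print(s['ee_pos'],np.degrees(np.arctan2(R[1,0],R[0,0])),s['finger_gap'],s['force'])
print(R.T@(np.array([.461,-.174,.172])-s['ee_pos']))
b=cv2.resize(c['image'][:,:,::-1],(480,300))
cv2.imwrite('pics/p2.png',np.vstack([b,np.hstack([panel(c,.461,-.174,.01,N=240,half=.06,yaw=10)]*2)]))
E
```

```text
time_s: 1.95
ee_pos: [0.4597, -0.1754, 0.2195]
ee_rot: [[0.983, 0.184, -0.003], [0.184, -0.983, 0.001], [-0.003, -0.002, -1.0]]
force: [0.1, 0.1, -0.1]
finger_gap: 0.779
gripper_force: 0.0
[ 0.46046381 -0.1755817   0.22117294] 10.644960128838374 0.7830131585572507 [ 0.06317353 -0.44424823 -0.45624836]
[ 0.00081989 -0.00145904  0.04917282]
```

View pics/p2.png

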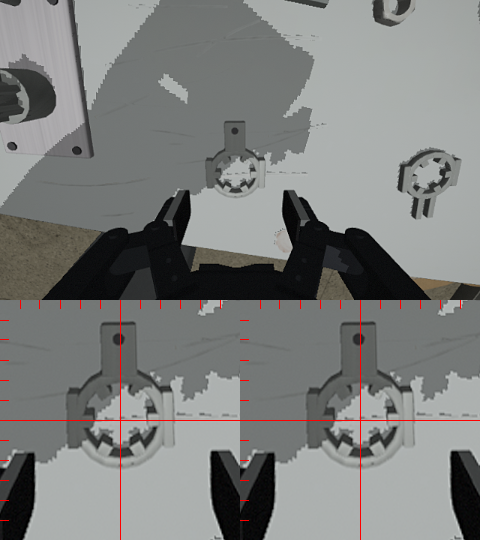

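```bash
python3 -m jog '[[[0.78,0.002,-0.001,0.025,0],[0.78,0.002,-0.001,0.040,0],[0.78,0.002,-0.001,0.048,0],[0.78,0.002,-0.001,0.049,0],[0.78,0.002,-0.001,0.049,0]]]'
python3 -m jog '[[[0.5,0,0,0,0],[0.5,0,0,0,0],[0.5,0,0,0,0],[0.5,0,0,0,0],[0.5,0,0,0,0]]]' 40
```

```text
time_s: 2.5
ee_pos: [0.4629, -0.1737, 0.173]
ee_rot: [[0.983, 0.186, 0.002], [0.186, -0.983, -0.001], [0.002, 0.001, -1.0]]
force: [-0.1, 1.2, 0.4]
finger_gap: 0.781
gripper_force: 0.0
time_s: 3.0
ee_pos: [0.4632, -0.1736, 0.1734]
ee_rot: [[0.982, 0.187, 0.002], [0.187, -0.982, -0.001], [0.002, 0.002, -1.0]]
force: [-2.3, -0.4, 6.9]
finger_gap: 0.617
gripper_force: 42.6
```

```bash
python3 -m jog '[[[0.5,0,0,-0.02,0],[0.5,0,0,-0.05,0],[0.5,0,-0.02,-0.08,0],[0.5,-0.005,-0.05,-0.105,0],[0.5,-0.01,-0.09,-0.125,0]]]'
python3 -m jog '[[[0.5,-0.004,-0.04,0,0],[0.5,-0.006,-0.07,0,0],[0.5,-0.006,-0.077,0,0],[0.5,-0.006,-0.077,0,0],[0.5,-0.006,-0.077,0,0]]]'
python3 look.py w2
python3 - <<'E'
from panel import *
import pickle
c,s=pickle.load(open('w2.pkl','rb'))
a=panel(c,.500,.004,.054,half=.04);b=cv2.resize(c['image'][:,:,::-1],(390,244))
b=np.vstack([b,np.zeros((146,390,3),np.uint8)])
cv2.imwrite('pics/p3.png',np.hstack([a,b]))
E
```

```text
time_s: 3.5
ee_pos: [0.4357, -0.0865, 0.2987]
ee_rot: [[0.983, 0.184, 0.002], [0.184, -0.983, -0.001], [0.002, 0.001, -1.0]]
force: [1.8, 0.9, 0.0]
finger_gap: 0.62
gripper_force: 42.8
time_s: 4.0
ee_pos: [0.4156, -0.0125, 0.2967]
ee_rot: [[0.982, 0.186, 0.0], [0.186, -0.982, -0.0], [0.0, 0.001, -1.0]]
force: [-0.3, 0.4, -1.0]
finger_gap: 0.613
gripper_force: 42.8
4.05 [ 0.41573462 -0.01278776  0.29671335]
```

View pics/p3.png

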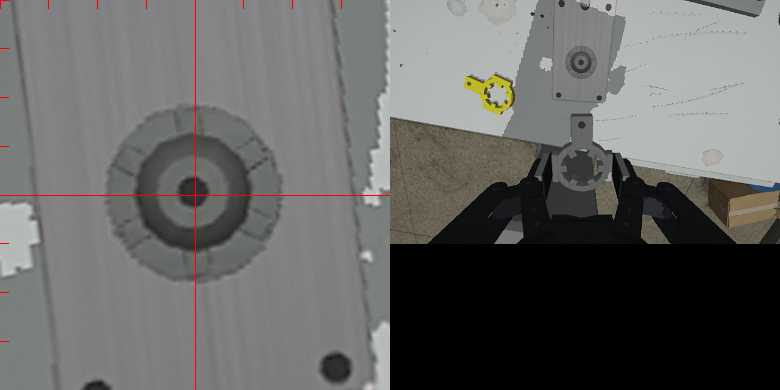

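Hub at panel centre (193,192) → about (0.5006, 0.0044); rib tops lie near (189,115), (260,152), (262,225), (195,265), (130,235), (122,150): ribs at about +2.5° mod 60. Now numerically find the held disc in the tool frame.

```bash
cat > held.py <<'E'
from h import *
import pickle,sys
c,s=pickle.load(open(sys.argv[1]+'.pkl','rb'));zt=float(sys.argv[2]) # top face height of plate
g=cv2.cvtColor(c['image'],cv2.COLOR_RGB2GRAY).astype(np.float32);R=s['ee_rot'];p=s['ee_pos']
def prof(A):
    P=np.array([[p[0]+R[0,0]*x+R[0,1]*y,p[1]+R[1,0]*x+R[1,1]*y,zt] for x,y in A]);uv=proj(c,P).astype(np.float32)
    return cv2.remap(g,uv[None,:,0],uv[None,:,1],cv2.INTER_LINEAR)[0].round().astype(int)
xs=np.arange(40,60,1);print('tab end x 40..59',prof([(x/1e3,(float(sys.argv[3]) if len(sys.argv)>3 else 0)/1e3) for x in xs]))
ys=np.arange(-16,17,1)
for x in (30,36,42):print('x',x,'y -16..16',prof([(x/1e3,y/1e3) for y in ys]))
print('yaw',np.degrees(np.arctan2(R[1,0],R[0,0])))
E
python3 held.py w2 .133 4; python3 - <<'E'
# rib angle: brightness/edge energy of annulus 13-16.5mm at z=.054, folded mod 60
from h import *
import pickle
c,s=pickle.load(open('w2.pkl','rb'));g=cv2.cvtColor(c['image'],cv2.COLOR_RGB2GRAY).astype(np.float32)
th=np.radians(np.arange(0,360,1));o=[]
for r in np.arange(.0135,.0165,.0005):
    P=np.stack([.5006+r*np.cos(th),.0044+r*np.sin(th),np.full(360,.054)],-1);uv=proj(c,P).astype(np.float32)
    o.append(cv2.remap(g,uv[None,:,0],uv[None,:,1],cv2.INTER_LINEAR)[0])
m=np.mean(o,0);f=m.reshape(6,60).mean(0).round(1);print(f)
e=np.abs(np.diff(np.r_[m,m[:1]])).reshape(6,60).mean(0)
z=np.sum(f*np.exp(2j*np.pi*np.arange(60)/60));print(np.degrees(np.angle(z))/6)
E
```

```text
tab end x 40..59 [101 102 101 102 102  93  59  62 120 127 125 127 126 126 125 126 128 106
 123 123]
x 30 y -16..16 [126 125 125 125 125 125 129  91  99  99 101 102 101 103 102 101 101 101
 102 103 102 101 101 103  97 149 187 184 185 185 184 184 184]
x 36 y -16..16 [125 126 125 125 125 125 127  96 100  99 101 101 102  99  56  45  46  45
  80 104 101 102 102 103  95 167 185 184 184 184 184 184 185]
x 42 y -16..16 [126 126 125 126 124 123 122  91 101 101 101 101 101 104 103 103 103 103
 102 102 101 100 101 102  96 168 176 180 136 145 177 181 154]
yaw 10.695771263730654
[104.5 104.2 104.  103.9 103.8 103.9 104.1 104.3 104.6 104.  102.1  98.6
  95.3  94.2  97.3 101.8 105.3 106.5 107.1 107.2 107.1 107.  107.1 107.3
 107.5 107.8 107.9 107.9 108.  108.1 108.3 108.4 108.3 108.2 108.2 108.1
 108.  107.9 107.9 107.8 107.9 108.  108.  107.9 108.  108.1 108.1 108.1
 108.1 107.8 106.4 103.8  99.8  96.   94.4  96.5 100.7 103.8 105.  104.9]
-26.04836568294644
```

```bash
python3 -m jog '[[[0.5,0.03,0,0,3],[0.5,0.06,-0.001,0,6],[0.5,0.085,-0.001,0.01,7.2],[0.5,0.089,-0.001,0.03,7.2],[0.5,0.089,-0.001,0.046,7.2]]]'
python3 -m jog '[[[0.5,0,0,0,0],[0.5,0,0,0,0],[0.5,0,0,0,0]]]'
python3 look.py w3; python3 - <<'E'
from h import *
s=readout.state();R=s['ee_rot'];print(R.T@(np.array([.5029,.0044,.2400])-s['ee_pos']),np.degrees(np.arctan2(R[1,0],R[0,0])),s['force'])
E
```

```text
time_s: 4.55
ee_pos: [0.5041, 0.0043, 0.2498]
ee_rot: [[0.998, 0.06, -0.0], [0.06, -0.998, -0.0], [-0.0, 0.0, -1.0]]
force: [-0.1, 0.2, -1.8]
finger_gap: 0.617
gripper_force: 42.8
time_s: 4.85
ee_pos: [0.5032, 0.0049, 0.2517]
ee_rot: [[0.998, 0.061, 0.002], [0.061, -0.998, -0.0], [0.002, 0.0, -1.0]]
force: [0.1, 0.2, -1.0]
finger_gap: 0.614
gripper_force: 42.8
4.9 [0.50320015 0.0050267  0.25193944]
[-0.00036237  0.00060271  0.01193895] 3.5043673306708976 [ 0.32963396  0.00975974 -1.27538634]
```

View pics/w3.png

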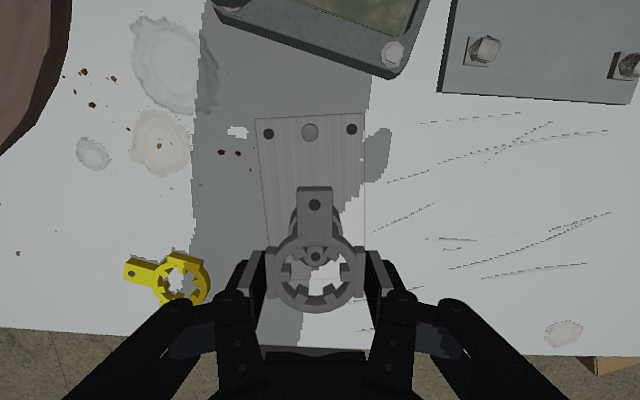

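Hub tip at (316,257) shows through the disc bore; the tab end is at (315,187). Check both numerically.

```bash
python3 held.py w3 .0885 4;python3 - <<'E'
from h import *
import pickle
c,s=pickle.load(open('w3.pkl','rb'));print(ray(c,316,257,.065),proj(c,[[.5006,.0044,.065]]))
print([readout.state()['ee_pos'] for _ in range(3)])
E
```

```text
tab end x 40..59 [ 93  92  92  92  93  91  64  55  81 123 121 120 121 121 121 121 121 120
 121 122]
x 30 y -16..16 [114 118 116 122  65  77  95  68  90  91  91  92  91  93  94  91  91  93
  92  94  93  92  91  93  96  72  89  93  82 116 179 176 175]
x 36 y -16..16 [117 119 118 117 115 120  81  51  88  91  90  93  92  95  87  54  46  48
  81  96  92  92  93  93  96  62  51  74 120 119 113 131 178]
x 42 y -16..16 [119 119 119 117 116 118 116 110  87  91  91  93  92  94  96  91  86  91
  95  94  92  92  93  93  94  93 118 118 120 119 116 118 118]
yaw 3.5043673306708976
[0.49962301 0.00368088 0.065     ] [[314.92861175 255.52961243]]
[array([0.50320015, 0.0050267 , 0.25193944]), array([0.50320015, 0.0050267 , 0.25193944]), array([0.50320015, 0.0050267 , 0.25193944])]
```

```bash
python3 -m jog '[[[0.5,-0.001,0,0.005,0],[0.5,-0.001,0,0.010,0],[0.5,-0.001,0,0.014,0],[0.5,-0.001,0,0.018,0],[0.5,-0.001,0,0.02,0]]]'
python3 -m jog '[[[0.5,0,0,0.001,0],[0.5,0,0,0.002,0],[0.5,0,0,0.003,0]]]'
```

```text
time_s: 5.4
ee_pos: [0.5016, 0.0054, 0.2302]
ee_rot: [[0.998, 0.062, -0.0], [0.062, -0.998, -0.0], [-0.0, 0.0, -1.0]]
force: [0.2, -0.8, -1.5]
finger_gap: 0.615
gripper_force: 42.8
time_s: 5.7
ee_pos: [0.5018, 0.0054, 0.2277]
ee_rot: [[0.998, 0.062, 0.0], [0.062, -0.998, 0.0], [0.0, -0.0, -1.0]]
force: [0.9, -0.2, -1.1]
finger_gap: 0.613
gripper_force: 42.8
```

```bash
python3 -m jog '[[[0.5,0,0,0.001,0],[0.5,0,0,0.002,0],[0.5,0,0,0.003,0]]]';python3 -m jog '[[[0.5,0,0,0,0],[0.5,0,0,0,0]]]'
```

```text
time_s: 6.0
ee_pos: [0.5017, 0.0054, 0.2247]
ee_rot: [[0.998, 0.062, 0.0], [0.062, -0.998, -0.0], [0.0, 0.0, -1.0]]
force: [-0.4, 0.1, -0.9]
finger_gap: 0.616
gripper_force: 42.8
time_s: 6.2
ee_pos: [0.5017, 0.0054, 0.2247]
ee_rot: [[0.998, 0.062, 0.0], [0.062, -0.998, -0.0], [0.0, 0.0, -1.0]]
force: [0.7, 0.5, -1.9]
finger_gap: 0.618
gripper_force: 42.8
```

```bash
python3 -m jog '[[[0.5,0,0,0.002,0],[0.5,0,0,0.004,0],[0.5,0,0,0.006,0]]]'; python3 -m jog '[[[0.5,0,0,0.002,0],[0.5,0,0,0.004,0],[0.5,0,0,0.006,0]]]';python3 -m jog '[[[0.5,0,0,0.001,0],[0.5,0,0,0.002,0],[0.5,0,0,0.003,0]]]'
```

```text
time_s: 6.5
ee_pos: [0.5018, 0.0054, 0.2186]
ee_rot: [[0.998, 0.062, 0.0], [0.062, -0.998, -0.0], [0.0, 0.0, -1.0]]
force: [0.6, -1.0, -0.8]
finger_gap: 0.621
gripper_force: 42.8
time_s: 6.8
ee_pos: [0.5018, 0.0054, 0.2126]
ee_rot: [[0.998, 0.062, 0.0], [0.062, -0.998, -0.0], [0.0, 0.0, -1.0]]
force: [0.7, -1.0, -1.0]
finger_gap: 0.612
gripper_force: 42.8
time_s: 7.1
ee_pos: [0.5018, 0.0054, 0.2097]
ee_rot: [[0.998, 0.062, 0.0], [0.062, -0.998, 0.0], [0.0, -0.0, -1.0]]
force: [0.9, -0.1, -0.7]
finger_gap: 0.616
gripper_force: 42.8
```

```bash
python3 -m jog '[[[0.5,0,0,0.0005,0],[0.5,0,0,0.001,0],[0.5,0,0,0.0015,0]]]';python3 -m jog '[[[0.5,0,0,0.0003,0],[0.5,0,0,0.0005,0]]]'
```

```text
time_s: 7.4
ee_pos: [0.5017, 0.0054, 0.2083]
ee_rot: [[0.998, 0.062, 0.0], [0.062, -0.998, -0.0], [0.0, 0.0, -1.0]]
force: [0.3, -0.2, -0.5]
finger_gap: 0.615
gripper_force: 42.8
time_s: 7.6
ee_pos: [0.5017, 0.0054, 0.2077]
ee_rot: [[0.998, 0.062, 0.0], [0.062, -0.998, -0.0], [0.0, 0.0, -1.0]]
force: [1.5, -0.5, 0.2]
finger_gap: 0.618
gripper_force: 42.8
```

```bash
for i in 1; do python3 -m jog '[[[0.5,0,0,0.0002,0],[0.5,0,0,0.0004,0]]]'; done;python3 -m jog '[[[0.5,0,0,0.0002,0],[0.5,0,0,0.0004,0]]]'
```

```text
time_s: 7.8
ee_pos: [0.5018, 0.0054, 0.2075]
ee_rot: [[0.998, 0.062, -0.0], [0.062, -0.998, -0.0], [-0.0, 0.0, -1.0]]
force: [0.3, -0.4, 0.5]
finger_gap: 0.617
gripper_force: 43.0
time_s: 8.0
ee_pos: [0.5018, 0.0054, 0.2074]
ee_rot: [[0.998, 0.062, -0.0], [0.062, -0.998, -0.0], [-0.0, 0.0, -1.0]]
force: [-2.8, 0.3, 5.8]
finger_gap: 0.618
gripper_force: 43.4
```

```bash
python3 -m jog '[[[0.66,0,0,0,0],[0.74,0,0,0,0],[0.8,0,0,0,0],[0.8,0,0,0,0],[0.8,0,0,-0.003,0]]]';python3 -m jog '[[[0.8,0,0,-0.02,0],[0.8,0,0,-0.045,0],[0.8,0,0,-0.075,0],[0.8,0,0.02,-0.09,0],[0.8,0,0.05,-0.09,0]]]'
python3 look.py w4; python3 -m jog '[[[0.8,-0.005,0.045,0,-2],[0.8,-0.01,0.095,0,-4],[0.8,-0.015,0.145,0,-6],[0.8,-0.02,0.195,0,-8],[0.8,-0.025,0.245,0,-10]]]'
python3 -m jog '[[[0.8,-0.006,0.04,0,-3],[0.8,-0.006,0.067,0,-3],[0.8,-0.006,0.067,0,-3],[0.8,-0.006,0.067,0,-3]]]'; python3 look.py w5
python3 - <<'E'
from panel import *
import pickle
c,s=pickle.load(open('w4.pkl','rb'));d,t=pickle.load(open('w5.pkl','rb'))
R=t['ee_rot'];print(np.degrees(np.arctan2(R[1,0],R[0,0])))
cv2.imwrite('pics/p4.png',np.hstack([panel(c,.500,.004,.044,half=.06),panel(d,.490,-.358,.007,half=.06,yaw=17)]))
E
```

```text
time_s: 8.5
ee_pos: [0.5014, 0.0055, 0.2095]
ee_rot: [[0.998, 0.062, -0.001], [0.062, -0.998, 0.0], [-0.001, -0.0, -1.0]]
force: [0.7, 0.1, -0.0]
finger_gap: 0.799
gripper_force: 0.0
time_s: 9.0
ee_pos: [0.5058, -0.0443, 0.3037]
ee_rot: [[0.998, 0.064, 0.007], [0.064, -0.998, -0.001], [0.006, 0.001, -1.0]]
force: [-0.5, 0.1, 0.8]
finger_gap: 0.802
gripper_force: 0.0
9.05 [ 0.50568971 -0.0477119   0.30243275]
time_s: 9.55
ee_pos: [0.4946, -0.2914, 0.3]
ee_rot: [[0.972, 0.235, 0.0], [0.235, -0.972, 0.0], [0.0, 0.0, -1.0]]
force: [1.0, 0.3, -0.6]
finger_gap: 0.801
gripper_force: 0.0
time_s: 9.95
ee_pos: [0.5047, -0.3562, 0.2995]
ee_rot: [[0.959, 0.284, -0.001], [0.284, -0.959, 0.001], [-0.0, -0.001, -1.0]]
force: [0.2, 1.6, -0.1]
finger_gap: 0.798
gripper_force: 0.0
10.0 [ 0.50475168 -0.35547013  0.29942563]
16.547499090118425
```

View pics/p4.png

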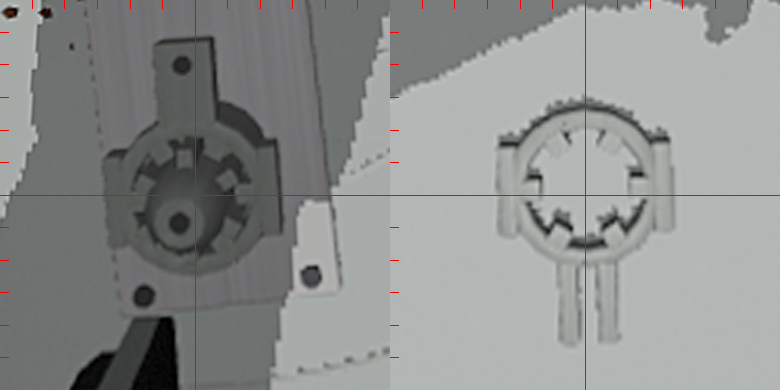

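Left panel: disc is meshed on the hub, its tab up towards the post at (184,40). Right: forked plate centre at (586,188), prong tips around (589,345), so yaw about 18°.

```bash
python3 -m jog '[[[0.78,-0.006,-0.001,0.03,-0.6],[0.78,-0.0127,-0.0018,0.065,-1.3],[0.78,-0.0127,-0.0018,0.095,-1.3],[0.78,-0.0127,-0.0018,0.11,-1.3],[0.78,-0.0127,-0.0018,0.11,-1.3]]]'
python3 - <<'E'
from h import *
s=readout.state();R=s['ee_rot'];print(R.T@(np.array([.492,-.3577,.173])-s['ee_pos']),np.degrees(np.arctan2(R[1,0],R[0,0])))
E
```

```text
time_s: 10.5
ee_pos: [0.4914, -0.3561, 0.1873]
ee_rot: [[0.952, 0.308, -0.004], [0.308, -0.952, 0.004], [-0.003, -0.005, -1.0]]
force: [-0.4, 0.4, -0.3]
finger_gap: 0.779
gripper_force: 0.0
[8.63411705e-05 1.73688733e-03 1.43060076e-02] 17.91391519983506
```

```bash
python3 -m jog '[[[0.78,0,0.0015,0.006,0],[0.78,0,0.0015,0.012,0],[0.78,0,0.0015,0.0145,0],[0.78,0,0.0015,0.0145,0]]]'
python3 -m jog '[[[0.5,0,0,0,0],[0.5,0,0,0,0],[0.5,0,0,0,0],[0.5,0,0,0,0],[0.5,0,0,0,0]]]' 40
```

```text
time_s: 10.9
ee_pos: [0.4928, -0.3595, 0.1757]
ee_rot: [[0.952, 0.306, 0.0], [0.306, -0.952, -0.0], [0.0, 0.0, -1.0]]
force: [-0.6, 0.1, 0.7]
finger_gap: 0.778
gripper_force: 0.0
time_s: 11.4
ee_pos: [0.4939, -0.3606, 0.1786]
ee_rot: [[0.952, 0.306, 0.004], [0.306, -0.952, -0.003], [0.003, 0.004, -1.0]]
force: [-1.0, 0.6, 9.1]
finger_gap: 0.501
gripper_force: 4.1
```

```bash
python3 -m jog '[[[0.78,0,0,-0.01,0],[0.78,0,0,-0.02,0],[0.78,0,0,-0.02,0],[0.78,0,0,-0.02,0],[0.78,0,0,-0.02,0]]]'; python3 -m jog '[[[0.78,0,0,0,0],[0.78,0,0,0,0],[0.78,0,0,0,0]]]'
python3 look.py w6
python3 - <<'E'
from panel import *
import pickle
d,t=pickle.load(open('w6.pkl','rb'));s=readout.state();R=s['ee_rot'];yaw=np.degrees(np.arctan2(R[1,0],R[0,0]));print(s['ee_pos'],yaw)
print(R)
a=panel(d,*s['ee_pos'][:2],.007,half=.06,yaw=yaw)
cv2.imwrite('pics/p5.png',np.hstack([a,cv2.resize(d['image'][:,150:490,::-1],(332,390))]))
E
```

```text
time_s: 11.9
ee_pos: [0.4925, -0.3592, 0.195]
ee_rot: [[0.952, 0.307, -0.001], [0.307, -0.952, 0.001], [-0.0, -0.001, -1.0]]
force: [-0.3, -0.2, -0.8]
finger_gap: 0.782
gripper_force: 0.0
time_s: 12.2
ee_pos: [0.4926, -0.3594, 0.1951]
ee_rot: [[0.952, 0.306, -0.001], [0.306, -0.952, 0.0], [-0.0, -0.001, -1.0]]
force: [-0.4, 0.5, 0.3]
finger_gap: 0.779
gripper_force: 0.0
12.25 [ 0.49261839 -0.35936221  0.19513316]
[ 0.49261839 -0.35936221  0.19513316] 17.845250316622536
[[ 9.51887643e-01  3.06447047e-01 -3.49876049e-04]
 [ 3.06447162e-01 -9.51887608e-01  3.44459470e-04]
 [-2.27484088e-04 -4.35105235e-04 -9.99999879e-01]]
```

View pics/p5.png

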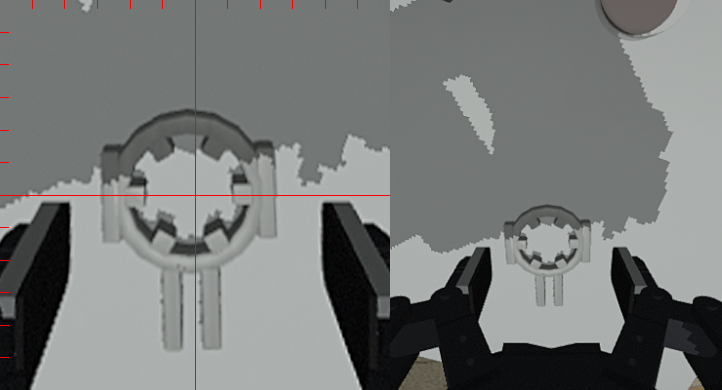

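The plate lies 6 px (1.8 mm) left of the tool centre line, otherwise aligned; the earlier grasp was simply too high.

```bash
python3 -m jog '[[[0.78,0,-0.0018,0.01,-0.5],[0.78,0,-0.0018,0.018,-0.5],[0.78,0,-0.0018,0.0225,-0.5],[0.78,0,-0.0018,0.0225,-0.5],[0.78,0,-0.0018,0.0225,-0.5]]]'
python3 -m jog '[[[0.78,0,0,0,0],[0.78,0,0,0,0]]]'
```

```text
time_s: 12.75
ee_pos: [0.4921, -0.3577, 0.1725]
ee_rot: [[0.949, 0.315, -0.0], [0.315, -0.949, 0.0], [-0.0, -0.001, -1.0]]
force: [-0.0, 0.3, 0.5]
finger_gap: 0.782
gripper_force: 0.0
time_s: 12.95
ee_pos: [0.4923, -0.3579, 0.1734]
ee_rot: [[0.949, 0.315, 0.001], [0.315, -0.949, -0.001], [0.0, 0.001, -1.0]]
force: [0.6, -0.1, 0.2]
finger_gap: 0.779
gripper_force: 0.0
```

```bash
python3 -m jog '[[[0.5,0,0,0,0],[0.5,0,0,0,0],[0.5,0,0,0,0],[0.5,0,0,0,0],[0.5,0,0,0,0]]]' 40
```

```text
time_s: 13.45
ee_pos: [0.4925, -0.358, 0.1738]
ee_rot: [[0.949, 0.315, 0.001], [0.315, -0.949, -0.001], [0.001, 0.001, -1.0]]
force: [-0.6, 0.1, 4.0]
finger_gap: 0.611
gripper_force: 42.4
```

```bash
python3 -m jog '[[[0.5,0,0,-0.02,0],[0.5,0,0,-0.05,0],[0.5,0,-0.01,-0.08,1],[0.5,0,-0.03,-0.11,3],[0.5,0,-0.06,-0.126,6]]]'
python3 -m jog '[[[0.5,0,0,0,0],[0.5,0,0,0,0],[0.5,0,0,0,0]]]'; python3 look.py w7
python3 - <<'E'
from h import *
import pickle
c,s=pickle.load(open('w7.pkl','rb'));R=s['ee_rot'];p=s['ee_pos'];zt=p[2]-.1736+.007
g=cv2.cvtColor(c['image'],cv2.COLOR_RGB2GRAY).astype(np.float32)
def prof(A):
    P=np.array([[p[0]+R[0,0]*x+R[0,1]*y,p[1]+R[1,0]*x+R[1,1]*y,zt] for x,y in np.array(A)/1e3]);uv=proj(c,P).astype(np.float32)
    return cv2.remap(g,uv[None,:,0],uv[None,:,1],cv2.INTER_LINEAR)[0].round().astype(int)
for y in(-4,0,4):print('y',y,'x 14..30',prof([(x,y) for x in np.arange(14,30,.5)]),'\n  x -14..-30',prof([(-x,y) for x in np.arange(14,30,.5)]))
for x in(-30,-40):print('x',x,prof([(x,y) for y in range(-14,15)]))
R=s['ee_rot'];print(p,np.degrees(np.arctan2(R[1,0],R[0,0])))
E
```

```text
time_s: 13.95
ee_pos: [0.4735, -0.3012, 0.3012]
ee_rot: [[0.978, 0.211, 0.003], [0.211, -0.978, -0.002], [0.002, 0.003, -1.0]]
force: [0.4, 0.1, -0.8]
finger_gap: 0.61
gripper_force: 42.1
time_s: 14.25
ee_pos: [0.473, -0.3009, 0.2974]
ee_rot: [[0.977, 0.214, -0.002], [0.214, -0.977, 0.001], [-0.002, -0.002, -1.0]]
force: [-0.0, 0.2, -1.7]
finger_gap: 0.612
gripper_force: 42.1
14.3 [ 0.47300041 -0.3010181   0.29732219]
y -4 x 14..30 [144 147 148 150 164 176 187 166 119  91  90  94  95  97  97  99 102 103
  95  77  65  60  50  87 148 179 183 180 180 179 180 180] 
  x -14..-30 [141 108  69  51  54  58  61  63  68  92 131 160 169 171 169 164 158 153
 147 141 144 146 148 148 150 151 151 150 151 151 150 150]
y 0 x 14..30 [179 179 179 180 180 179 180 185 169 129  94  92  95  96  97  98 100 103
 106 104  86  68  64  54  64 124 176 184 180 180 179 179] 
  x -14..-30 [183 175 133  85  48  55  60  64  65  63  89 124 159 167 170 169 165 160
 155 150 152 118  92  93 100 103 104 104 104 103 100  94]
y 4 x 14..30 [132 120 116 120 135 156 184 167 121  92  93  97  98  99 100 102 105 108
 102  84  67  61  49  99 154 180 182 179 179 179 179 180] 
  x -14..-30 [134  93  58  46  55  58  62  63  65  99 135 161 169 171 169 165 159 154
 148 144 148 151 152 152 151 151 150 149 149 149 150 149]
x -30 [106 101 101 106 100 105 151 151 148 147 150 105  83  88  94 101 104  67
 148 152 147 147 149  88  97  99  97  94 100]
x -40 [ 93 101  95  98 105 110 146 148 146 146 149 112  98  83  74  94 104  81
 142 150 146 145 147 102  96 100  94 100 100]
[ 0.47300041 -0.3010181   0.29732219] 12.339841341184849
```

```bash
python3 -m jog '[[[0.5,0.014,-0.045,0,2],[0.5,0.028,-0.09,0,4],[0.5,0.042,-0.135,0,6],[0.5,0.056,-0.18,0,8],[0.5,0.07,-0.225,0,8.8]]]'
python3 -m jog '[[[0.5,0.015,-0.04,0,0],[0.5,0.024,-0.066,0.01,0],[0.5,0.024,-0.066,0.03,0],[0.5,0.024,-0.066,0.04,0],[0.5,0.024,-0.066,0.04,0]]]'
python3 -m jog '[[[0.5,0,0,0,0],[0.5,0,0,0,0],[0.5,0,0,0,0]]]'
python3 - <<'E'
from h import *
s=readout.state();R=s['ee_rot'];print(R.T@(np.array([.5002,.005,.2400])-s['ee_pos']),np.degrees(np.arctan2(R[1,0],R[0,0])),s['force'])
E
```

```text
time_s: 14.8
ee_pos: [0.4935, -0.0648, 0.2979]
ee_rot: [[0.998, 0.06, -0.001], [0.06, -0.998, 0.0], [-0.001, -0.0, -1.0]]
force: [1.5, 0.3, -1.2]
finger_gap: 0.609
gripper_force: 42.2
time_s: 15.3
ee_pos: [0.5126, 0.0011, 0.2561]
ee_rot: [[0.998, 0.061, -0.006], [0.061, -0.998, 0.0], [-0.006, -0.001, -1.0]]
force: [0.0, -0.3, -1.6]
finger_gap: 0.61
gripper_force: 42.2
time_s: 15.6
ee_pos: [0.5138, 0.0008, 0.2599]
ee_rot: [[0.998, 0.061, 0.002], [0.061, -0.998, -0.0], [0.002, 0.0, -1.0]]
force: [-0.4, 0.4, -1.2]
finger_gap: 0.607
gripper_force: 42.2
[-0.0133218 -0.0050411  0.0198771] 3.4885982340345545 [-0.38293222  0.36853721 -1.23401812]
```

```bash
python3 -m jog '[[[0.5,-0.008,-0.003,0,0],[0.5,-0.0133,-0.005,0.006,0],[0.5,-0.0133,-0.005,0.012,0],[0.5,-0.0133,-0.005,0.016,0],[0.5,-0.0133,-0.005,0.016,0]]]'
python3 -m jog '[[[0.5,0,0,0,0],[0.5,0,0,0,0],[0.5,0,0,0,0]]]'
python3 - <<'E'
from h import *
s=readout.state();R=s['ee_rot'];print(R.T@(np.array([.5002,.005,.2320])-s['ee_pos']),np.degrees(np.arctan2(R[1,0],R[0,0])),s['force'])
E
```

```text
time_s: 16.1
ee_pos: [0.4993, 0.0056, 0.2418]
ee_rot: [[0.998, 0.062, -0.002], [0.062, -0.998, 0.0], [-0.002, -0.0, -1.0]]
force: [-0.0, -0.9, -1.0]
finger_gap: 0.609
gripper_force: 42.2
time_s: 16.4
ee_pos: [0.5, 0.0055, 0.2432]
ee_rot: [[0.998, 0.062, 0.001], [0.062, -0.998, -0.0], [0.001, 0.0, -1.0]]
force: [0.3, 0.1, -0.7]
finger_gap: 0.614
gripper_force: 42.2
[0.00012108 0.00051585 0.01119893] 3.54767152138188 [ 0.3283498   0.09964377 -0.72109169]
```

```bash
python3 -m jog '[[[0.5,0,0.0003,0.004,0],[0.5,0,0.0003,0.008,0],[0.5,0,0.0003,0.011,0],[0.5,0,0.0003,0.012,0]]]'; python3 -m jog '[[[0.5,0,0,0.001,0],[0.5,0,0,0.002,0],[0.5,0,0,0.003,0]]]'; python3 -m jog '[[[0.5,0,0,0.0007,0],[0.5,0,0,0.0014,0],[0.5,0,0,0.002,0]]]'
```

```text
time_s: 16.8
ee_pos: [0.4996, 0.0053, 0.2303]
ee_rot: [[0.998, 0.062, -0.001], [0.062, -0.998, 0.0], [-0.001, -0.0, -1.0]]
force: [-0.1, -0.1, -1.3]
finger_gap: 0.61
gripper_force: 42.2
time_s: 17.1
ee_pos: [0.4999, 0.0052, 0.2279]
ee_rot: [[0.998, 0.062, 0.0], [0.062, -0.998, 0.0], [0.0, 0.0, -1.0]]
force: [0.6, 0.8, -0.2]
finger_gap: 0.609
gripper_force: 42.2
time_s: 17.4
ee_pos: [0.4998, 0.0053, 0.2259]
ee_rot: [[0.998, 0.062, 0.0], [0.062, -0.998, 0.0], [0.0, -0.0, -1.0]]
force: [-0.2, -0.6, -0.7]
finger_gap: 0.608
gripper_force: 42.2
```

Below the rib tops with no force, so it's meshed. Home is near TCP z 0.2176.

```bash
python3 -m jog '[[[0.5,0,0,0.001,0],[0.5,0,0,0.002,0],[0.5,0,0,0.003,0]]]'; python3 -m jog '[[[0.5,0,0,0.001,0],[0.5,0,0,0.002,0],[0.5,0,0,0.003,0]]]'; python3 -m jog '[[[0.5,0,0,0.0004,0],[0.5,0,0,0.0008,0],[0.5,0,0,0.001,0]]]'
```

```text
time_s: 17.7
ee_pos: [0.4998, 0.0052, 0.2229]
ee_rot: [[0.998, 0.062, 0.0], [0.062, -0.998, -0.0], [0.0, 0.0, -1.0]]
force: [-0.0, 0.8, -1.2]
finger_gap: 0.61
gripper_force: 42.2
time_s: 18.0
ee_pos: [0.4998, 0.0052, 0.2198]
ee_rot: [[0.998, 0.062, -0.0], [0.062, -0.998, 0.0], [-0.0, -0.0, -1.0]]
force: [0.7, 0.6, -0.7]
finger_gap: 0.61
gripper_force: 42.2
time_s: 18.3
ee_pos: [0.4998, 0.0052, 0.2189]
ee_rot: [[0.998, 0.062, -0.0], [0.062, -0.998, -0.0], [-0.0, 0.0, -1.0]]
force: [0.1, -0.6, -0.9]
finger_gap: 0.606
gripper_force: 42.2
```

```bash
python3 -m jog '[[[0.5,0,0,0.0003,0],[0.5,0,0,0.0006,0]]]'; python3 -m jog '[[[0.5,0,0,0.0003,0],[0.5,0,0,0.0005,0]]]'
```

```text
time_s: 18.5
ee_pos: [0.4998, 0.0052, 0.2183]
ee_rot: [[0.998, 0.062, 0.0], [0.062, -0.998, -0.0], [0.0, 0.0, -1.0]]
force: [0.1, 1.2, -1.3]
finger_gap: 0.609
gripper_force: 42.2
time_s: 18.7
ee_pos: [0.4998, 0.0052, 0.2178]
ee_rot: [[0.998, 0.062, 0.0], [0.062, -0.998, 0.0], [0.0, -0.0, -1.0]]
force: [0.9, -0.6, -1.2]
finger_gap: 0.608
gripper_force: 42.3
```

```bash
python3 -m jog '[[[0.5,0,0,0.0002,0],[0.5,0,0,0.0004,0]]]'; python3 -m jog '[[[0.5,0,0,0.0002,0],[0.5,0,0,0.0003,0]]]'
```

```text
time_s: 18.9
ee_pos: [0.4999, 0.0052, 0.2178]
ee_rot: [[0.998, 0.062, -0.0], [0.062, -0.998, -0.0], [-0.0, 0.0, -1.0]]
force: [-2.7, 0.4, 2.0]
finger_gap: 0.61
gripper_force: 42.7
time_s: 19.1
ee_pos: [0.4999, 0.0052, 0.2177]
ee_rot: [[0.998, 0.062, -0.0], [0.062, -0.998, 0.0], [-0.0, -0.0, -1.0]]
force: [-3.2, 0.2, 6.5]
finger_gap: 0.606
gripper_force: 43.0
```

Seated with light contact. Release, lift and look.

```bash
python3 -m jog '[[[0.66,0,0,0,0],[0.74,0,0,0,0],[0.8,0,0,0,0],[0.8,0,0,0,0],[0.8,0,0,-0.003,0]]]';python3 -m jog '[[[0.8,0,0,-0.02,0],[0.8,0,0,-0.045,0],[0.8,0,0,-0.075,0],[0.8,-0.02,0,-0.09,0],[0.8,-0.04,0,-0.09,0]]]'
python3 -m jog '[[[0.8,-0.02,0,0,0],[0.8,-0.03,0,0,0],[0.8,-0.03,0,0,0],[0.8,-0.03,0,0,0]]]'; python3 look.py w8
python3 - <<'E'
from panel import *
import pickle
c,s=pickle.load(open('w8.pkl','rb'))
sd=camera('side')['image'][140:200,270:370,::-1]
cv2.imwrite('pics/p6.png',np.hstack([panel(c,.500,.005,.051),cv2.resize(sd,(390,234)) if 0 else np.vstack([cv2.resize(sd,(390,234)),np.zeros((156,390,3),np.uint8)])]))
E
```

```text
time_s: 19.6
ee_pos: [0.4996, 0.0052, 0.2197]
ee_rot: [[0.998, 0.062, -0.001], [0.062, -0.998, 0.0], [-0.001, -0.0, -1.0]]
force: [0.7, -0.1, 0.8]
finger_gap: 0.802
gripper_force: 0.0
time_s: 20.1
ee_pos: [0.4607, 0.0026, 0.3138]
ee_rot: [[0.998, 0.062, 0.006], [0.062, -0.998, -0.001], [0.006, 0.001, -1.0]]
force: [-0.3, 0.1, -0.3]
finger_gap: 0.798
gripper_force: 0.0
time_s: 20.5
ee_pos: [0.4303, 0.0009, 0.3104]
ee_rot: [[0.998, 0.062, 0.001], [0.062, -0.998, -0.0], [0.001, 0.0, -1.0]]
force: [-0.1, 0.3, 0.3]
finger_gap: 0.8
gripper_force: 0.0
20.55 [0.43048331 0.00087036 0.31038131]
```

View pics/p6.png

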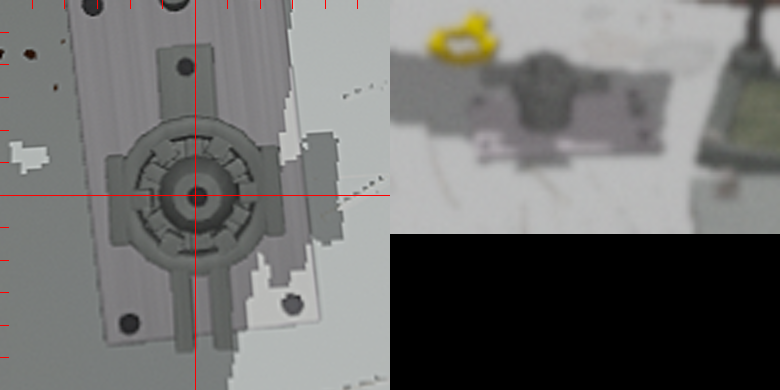

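The picture shows both plates concentric on the hub and flat. The disc's tab points to the post at (186,50), and the fork points the opposite way at (205,350).

```bash
python3 -c "
from cell import env
print(env.finish_job())"
```

```text
the job is handed in; nothing more can be done
None
```

The clutch pack is built and handed in, with no verdict shown: the thick disc is home with its tab towards the post, the separator plate is flat on it with its fork pointing away, both are released, and the nut, gem box and whetstone were left alone.

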